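Three inflator cartridges from the dispenser

TASK

Two bench dispensers hold tyre-inflator gas cartridges on a sloping chute. On the one with the larger cartridges, press the paddle lever all the way down three times, letting it spring back up fully and giving the next cartridge time to roll forward between presses. Exactly three large cartridges must end in its tray, the rest staying in the chute, with the lever left up.

Things in the scene. Friction and masses are not known exactly. Their poses are not given: they have to be found in the camera images.
- big_pad (a point): Top centre of the steel paddle (44 x 40 x 6 mm) on the large dispenser's lever, 106 mm above the bench at rest, in the open beside the tray. Sprung up; pressed down it swings about a hinge 115 mm off (+x of this frame) through 41 mm of height to a hard stop, 4 N at first, 8 N at the stop. At rest x points up the chute, y to the outer side. No other part of it is over 130 mm high.
- big_tray (a point): Middle of the large dispenser's tray floor, 9 mm above the bench; tray 105 x 115 mm inside, walls 40 mm high; x to the chute, y to the paddle's side, z up. The dispenser is fixed. The resting paddle is 36 mm to -x, 97 mm to +y, 97 mm up from here. The other dispenser is alike but narrower, with smaller cartridges (18 x 70 mm against 25 x 105 mm).
- big_cart3: Third of the five large cartridges from the gate: steel, 25 mm across, 105 mm long, 0.1 kg, lying across the chute; origin at its centre. Must end in the tray. Each stroke frees one cartridge, at about 28 mm of paddle travel, however long it is held; allow half a second down for it to roll out and half a second up for the next to roll to the gate.
- big_cart4: The fourth large cartridge, the same kind; origin at its centre. Must stay in the chute: after three presses it lies at the gate, about 65 mm above the tray floor point (a cartridge in the tray is under 45 mm above it).
Things that resemble listed ones, but are neither listed nor needed, are in the scene too. Leave any red look-alike of the big_cart3 alone. Leave any pink look-alike of the big_cart4 alone.

How it is judged (in metres and radians):
On the way, in this order (a step that is already met when the one before it is completed fails the run):
1. the lever of the large dispenser is pressed down for the first time (z of big_pad in the frame of big_tray below 0.0787 m), for 0.05 s.
2. it is let up again after the first press (z of big_pad in the frame of big_tray above 0.0848 m), for 0.05 s.
3. the lever of the large dispenser is pressed down for the second time (z of big_pad in the frame of big_tray below 0.0787 m), for 0.05 s.
4. it is let up again after the second press (z of big_pad in the frame of big_tray above 0.0848 m), for 0.05 s.
5. the lever of the large dispenser is pressed down for the third time (z of big_pad in the frame of big_tray below 0.0787 m), for 0.05 s.
6. it is let up again after the third press (z of big_pad in the frame of big_tray above 0.0848 m), for 0.05 s.
At the end, for the whole second after the job is handed in: The third large cartridge lies in the large dispenser's tray (centre inside the tray walls and less than 50 mm above its floor point), the fourth is still in the chute (centre more than 53 mm above the tray floor point), and the lever is back up, within 12 mm of its rest height (z of big_cart3 in the frame of big_tray between 0 and 0.05 m and x of big_cart3 in the frame of big_tray between -0.06 and 0.06 m and y of big_cart3 in the frame of big_tray between -0.03 and 0.03 m and z of big_cart4 in the frame of big_tray above 0.053 m and x of big_cart4 in the frame of big_tray above 0.05 m and y of big_cart4 in the frame of big_tray between -0.03 and 0.03 m and z of big_pad in the frame of big_tray above 0.0848 m); the robot touches nothing.
It also fails if it takes over 45 s, if anything falls off the work surface, if the arm or the gripper's body presses on something with over 40 N, if the wrist force passes 120 N, or if a joint passes its speed limit or range.

ROBOT

A 6-joint arm with a two-finger parallel gripper is mounted at the origin on the work surface. World frame = base frame: x ahead of the robot, y to its left, z up, the work surface at z = 0. Lengths are in mm, angles in rad, forces in N, time in s.
With the tool pointing down it reaches from about 350 to 1000 mm from the base axis. Payload 7.1 kg.
Tool frame: the origin (TCP) lies at the centre of the arm's flange, where the gripper is bolted on; the fingertips stand 173 mm ahead of it and the grasp point (between the pads) lies 155 mm ahead of it; z points along the fingers, y is the direction in which the jaws open and shut (so a half turn about z gives the same grasp; the last joint's range is limited). The gripper opens to 85 mm and grips with 20 to 120 N. Pads are 22 mm wide; open, the fingers measure 114 mm over their backs; the gripper's body (76 mm by 85 mm) begins 54 mm behind the grasp point. The pads swing forward as they close: fully open they stand 13 mm farther back than shut.
Start: joints at [-1.36, 0.423, 1.63, -0, 1.089, -0.019], TCP at [142.384, -608.55, 404.719] pointing down, gripper open.
Joint ranges: [-3, 3], [-0.9, 2.11], [0.09, 2.58], [-1.31, 4.45], [0.11, 2.69], [-2.54, 2.54]. Speed limits (rad/s): [2.39, 2.39, 3.01, 3.14, 3.14, 3.14].

INTERFACE

Orientations are given as a 3x3 rotation matrix whose columns are the frame's x, y, z axes.
In Python, from bench import robot gives the robot as it stands. The module is installed in compiled form; this text tells all that it offers.
- The arm moves only by the tool carry_out, never from a script. Its argument "deltas" is a list of rows, each a list of 4 numbers: the shift along the tool's x, y, z in mm, then the turn about the tool's z in rad. A call has 1 to 12 rows; each row shifts and turns the pose as measured when the row begins, along the tool's axes as they then stand; what a row does not reach is not made up. A row lasts 1/8 s, in which the tool goes at most 62.5 mm and 10.7 degrees, less where a joint would pass 70% of its speed; a pose out of reach is approached as far as the arm can. A call with a gripper value outside its range is refused whole. "grip" is the opening in per cent of the stroke, from 0 (shut) to 100 (fully open), set as the call begins (left out, the last holds). The fingers move at their own pace and stop on an object; "grip_force" is the grip in N (left out, the last holds). Time passes only in rows, so rows that do not move let the fingers close. It gives the time, the measured TCP pose, the force and the opening at its end, in the units of the state.
- robot.read_state(): the state, without advancing time (a new reading comes with each control period).
- robot.read_camera(name): name is "scene" or "top"; returns a dict with "color" (400x640x3 uint8, red, green, blue), "intrinsics" (3x3 intrinsics, pixels), "view" (4x4, takes a point from world to camera coordinates). Camera axes: x right, y down, z forward; pixel columns grow to the right and rows downward; lengths in mm; the calibration is good to about 2 mm. A picture is of the moment at which its call begins. There is no depth.
- robot.hand_in(): hands the job in, once; it reports no verdict.
The state is a dict: "t": time; "qpos": joint angles; "qvel": joint speeds; "effort": joint torques, N m; "eef_pos": TCP position; "eef_rot": TCP orientation; "wrist_force": force on the tool from outside, world axes, zero at the start; "ft_torque": the same for the moment, N m; "grip_width": finger opening in mm.
Only numpy, scipy, OpenCV 4.12 (cv2) and the standard library are available. Lean on these libraries where they do the work, as an engineer would, in place of code of your own. Each camera call takes 0.05 s, during which the arm holds its last target. There are 200 camera calls.

## Working session

There is one attempt and no reset: what is moved stays moved. The work goes in short steps, Python scripts to look and compute and a tool call to move; the robot and the scene stay as the last step left them, time stands still between calls to the robot, and variables do not carry over. Pictures are saved under pics/ and viewed, about 8 in all and at most 12, crops included, and the job is handed in when it is done.

Besides the shell and the picture viewer there is one more tool, called after "Call:" by a JSON object that holds its "op" and its "data", one argument or row to a line. carry_out: Moves the arm, as the interface text tells. Its arguments: {"type":"object","properties":{"deltas":{"type":"array","items":{"type":"array","items":{"type":"number"}}},"grip":{"type":"number"},"grip_force":{"type":"number"}},"required":["deltas"]}

```bash
mkdir -p pics; cat > h.py <<'E'
import numpy as np, cv2
from bench import robot
def snap(n,f):
    d=robot.read_camera(n); cv2.imwrite(f'pics/{f}.png',d['color'][:,:,::-1]); np.savez(f'{f}.npz',K=d['intrinsics'],V=d['view'],c=d['color']); return d
def ray(d,u,v):
    K,V=np.array(d['intrinsics'] if 'intrinsics' in d else d['K']),np.array(d['view'] if 'view' in d else d['V'])
    R,t=V[:3,:3],V[:3,3]; return -R.T@t, R.T@np.linalg.solve(K,[u,v,1.])
def onz(d,u,v,z):
    o,r=ray(d,u,v); return o+r*(z-o[2])/r[2]
E
python3 - <<'E'
from h import *
for n in('scene','top'):
    d=snap(n,n); print(n,ray(d,320,200))
s=robot.read_state(); print(s['t'],s['eef_rot'],s['wrist_force'])
E
```

```text
scene (array([1596.40311552,  -80.50499147,  696.81778912]), array([-0.85376976,  0.0780849 , -0.51477383]))
top (array([ 431.08080412,    7.98572564, 1129.47182506]), array([ 0.20403807, -0.02646359, -0.97875845]))
0.1 [[ 9.73703363e-01  2.27819374e-01 -3.06219732e-04]
 [ 2.27819579e-01 -9.73702363e-01  1.39562434e-03]
 [ 1.97833871e-05 -1.42868696e-03 -9.99998979e-01]] [-0.30631963  0.73510996  0.49862044]
```

View pics/scene.png

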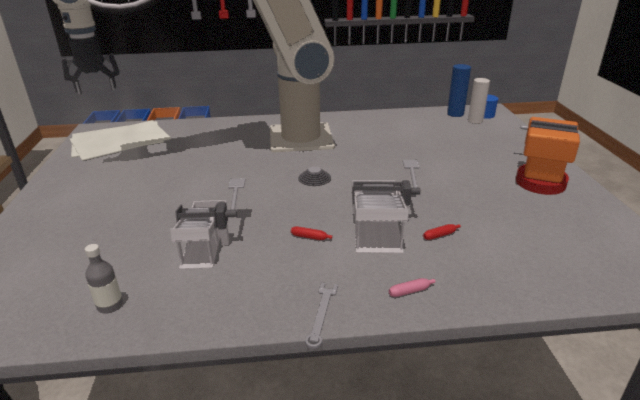

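View pics/top.png

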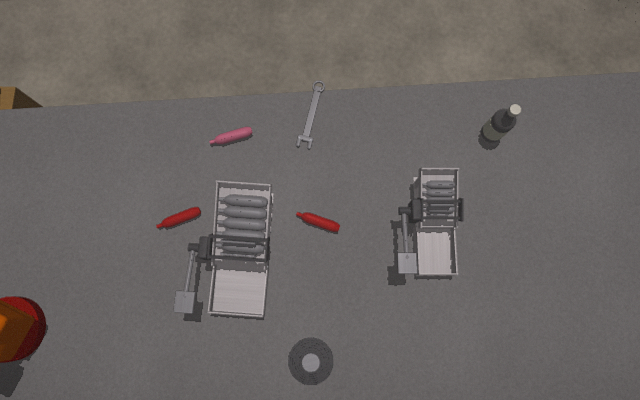

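```bash
python3 - <<'E'
from h import *
d=dict(np.load('top.npz')); c=d['c'][:,:,::-1]
cv2.imwrite('pics/crop.png',cv2.resize(c[170:330,150:290],None,fx=5,fy=5,interpolation=cv2.INTER_CUBIC)[:600*2][:800,:])
hsv=cv2.cvtColor(c,cv2.COLOR_BGR2HSV)
for nm,(x0,x1,y0,y1) in dict(big=(165,203,280,322),small=(390,418,245,282)).items():
    g=cv2.cvtColor(c,cv2.COLOR_BGR2GRAY)[y0:y1,x0:x1]
    t,m=cv2.threshold(g,0,255,cv2.THRESH_OTSU)
    cs,_=cv2.findContours(m,0,2); k=max(cs,key=cv2.contourArea)
    r=cv2.minAreaRect(k); b=cv2.boxPoints(r)+[x0,y0]; P=np.array([onz(d,*p,106) for p in b])
    print(nm,t,b.round(1).tolist(),P[:,:2].round().tolist(),'mid',P.mean(0).round(1),[np.linalg.norm(P[i]-P[i-1]).round(1) for i in range(4)])
# tray top corners (wall top ~49)
for p in [(209.5,315),(264,318),(272,185),(217,182)]: print(p,onz(d,*p,49).round(1))
E
```

```text
big 86.0 [[165.0, 280.0], [194.0, 280.0], [194.0, 321.0], [165.0, 321.0]] [[496.0, 312.0], [492.0, 252.0], [410.0, 253.0], [413.0, 312.0]] mid [452.8 282.3 106. ] [np.float64(82.5), np.float64(60.1), np.float64(82.4), np.float64(59.1)]
small 112.0 [[398.0, 253.0], [416.0, 253.0], [416.0, 272.0], [398.0, 272.0]] [[521.0, -175.0], [518.0, -213.0], [479.0, -209.0], [482.0, -171.0]] mid [ 500.  -191.9  106. ] [np.float64(39.4), np.float64(37.7), np.float64(39.4), np.float64(37.4)]
(209.5, 315) [419.  233.2  49. ]
(264, 318) [405.2 116.3  49. ]
(272, 185) [698.2  85.7  49. ]
(217, 182) [713.3 210.7  49. ]
```

```bash
python3 -c "
import cv2;a=cv2.imread('pics/crop.png');cv2.imwrite('pics/crop.png',cv2.resize(a,(525,600)))"
```

```text
(no output)
```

View pics/crop.png

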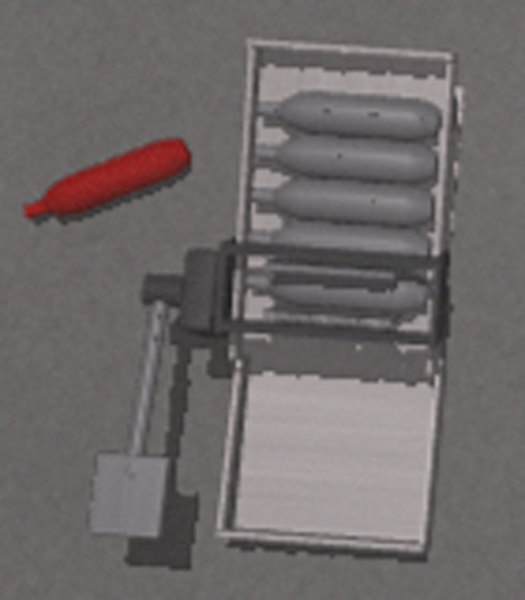

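The crop shows the large dispenser with five grey cartridges. Its paddle corners are at crop (97,453), (168,458), (162,535), (91,530), so the centre is at about pixel (184.5, 301.7). Two things could be taken for it: the small dispenser's paddle at (407,262), which has narrower cartridges, and the loose red and pink ones, which I leave alone. The threshold box caught the bench, so I'm redoing it with the crop corners.

```bash
python3 - <<'E'
from h import *
d=dict(np.load('top.npz'))
P=np.array([onz(d,150+a/3.75,170+b/3.75,106) for a,b in [(97,453),(168,458),(162,535),(91,530)]])
m=P.mean(0); print(P.round(0).tolist(),m.round(1),[np.linalg.norm(P[i]-P[i-1]).round(1) for i in range(4)])
ax=(P[0]+P[1]-P[2]-P[3]); th=np.arctan2(ax[1],ax[0]); print('yaw',th)
# tray long wall dir
a=onz(d,209.5,315,49);b=onz(d,264,318,49); w=a-b; print('tray yaw',np.arctan2(-w[0],w[1]))
T=m+0; c,s=np.cos(th),np.sin(th); print('tray centre pred',T[0]+36*c+97*s,T[1]+36*s-97*c)
s_=dict(np.load('scene.npz')); K,V=s_['K'],s_['V']; q=K@(V@np.append(m,1))[:3]; print('scene px',q[:2]/q[2])
st=robot.read_state(); R=np.array(st['eef_rot']); print((R.T@(m-np.array(st['eef_pos']))).round(1), np.arctan2(R[1,0],R[0,0]))
E
```

```text
[[473.0, 290.0, 106.0], [467.0, 251.0, 106.0], [426.0, 255.0, 106.0], [431.0, 293.0, 106.0]] [449.4 272.  106. ] [np.float64(41.2), np.float64(39.3), np.float64(41.2), np.float64(38.9)]
yaw -0.08712132265274593
tray yaw -0.1168693002784706
tray centre pred 476.8459235721166 172.26991695150457
scene px [410.26779862 162.58430174]
[ 499.6 -786.8  299.1] 0.22983778727139986
```

Call:
{"op": "carry_out", "data": {
  "deltas": [
    [44,-37,0,0],
    [44,-37,0,0],
    [44,-37,0,0],
    [44,-37,0,0],
    [44,-37,0,0],
    [44,-37,0,0],
    [44,-37,0,0],
    [44,-37,0,0],
    [44,-37,0,0]
  ],
  "grip": 0
}}

```text
t: 1.23
eef_pos: [458.9, -184.5, 402.5]
eef_rot: [[0.975, 0.22, -0.001], [0.22, -0.975, 0.002], [-0.0, -0.002, -1.0]]
wrist_force: [1.6, -0.3, 0.7]
grip_width: 0.2
```

Call:
{"op": "carry_out", "data": {
  "deltas": [
    [11,-56,5,0],
    [11,-56,5,0],
    [11,-56,5,0],
    [11,-56,5,0],
    [11,-56,5,0],
    [11,-56,5,0],
    [11,-56,5,0],
    [11,-56,5,0],
    [0,0,0,0]
  ]
}}

```text
t: 2.35
eef_pos: [445.4, 290.0, 361.2]
eef_rot: [[0.974, 0.225, 0.002], [0.225, -0.974, 0.002], [0.002, -0.001, -1.0]]
wrist_force: [0.3, -0.7, -0.2]
grip_width: 0.2
```

Call:
{"op": "carry_out", "data": {
  "deltas": [
    [0,18,0,0],
    [0,0,30,0],
    [0,0,30,0],
    [0,0,0,0]
  ]
}}

```text
t: 2.85
eef_pos: [450.1, 265.3, 300.2]
eef_rot: [[0.975, 0.222, 0.001], [0.222, -0.975, -0.0], [0.001, 0.001, -1.0]]
wrist_force: [0.3, 0.2, 0.8]
grip_width: -0.0
```

```bash
python3 - <<'E'
from h import *
s=robot.read_state(); print(s['eef_pos'],s['wrist_force'])
a=snap('top','t2'); b=snap('scene','s2')
A=cv2.resize(a['color'][240:340,140:280],(560,400),interpolation=2); B=cv2.resize(b['color'][90:260,330:450],(282,400),interpolation=2)
A=A[:, :500]
cv2.imwrite('pics/c2.png',np.hstack([A,B])[:,:,::-1])
E
```

```text
[450.05979    265.32514655 300.2197261 ] [0.25962433 0.22065584 0.81457492]
```

View pics/c2.png

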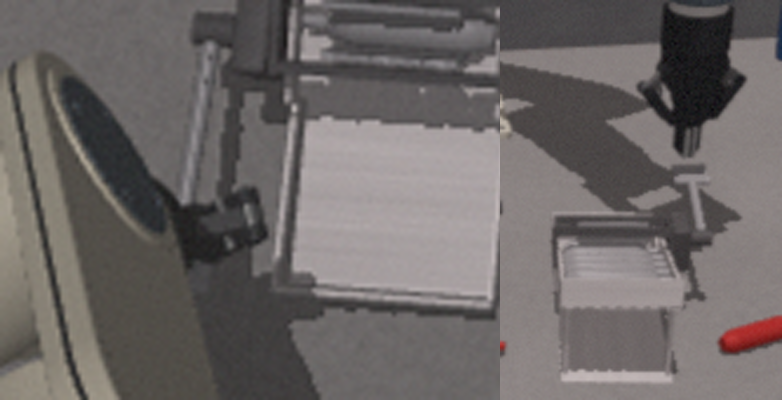

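Tip is above the paddle, about 6 mm toward the tray: correct, then touch down.

Call:
{"op": "carry_out", "data": {
  "deltas": [
    [1,-6,0,0],
    [0,0,15,0],
    [0,0,14,0],
    [0,0,14,0],
    [0,0,0,0]
  ]
}}

```text
t: 3.58
eef_pos: [450.6, 272.8, 259.4]
eef_rot: [[0.975, 0.222, 0.006], [0.221, -0.975, 0.003], [0.006, -0.002, -1.0]]
wrist_force: [-0.6, -1.5, 6.7]
grip_width: 0.1
```

Call:
{"op": "carry_out", "data": {
  "deltas": [
    [0,0,10,0],
    [0,0,8,0],
    [0,0,2,0],
    [0,0,0,0],
    [0,0,0,0],
    [0,0,0,0],
    [0,0,0,0]
  ]
}}

```text
t: 4.45
eef_pos: [451.0, 273.2, 242.9]
eef_rot: [[0.974, 0.225, 0.007], [0.225, -0.974, 0.002], [0.007, -0.0, -1.0]]
wrist_force: [-1.9, -1.2, 7.2]
grip_width: 0.1
```

```bash
python3 - <<'E'
from h import *
a=snap('top','t3'); b=snap('scene','s3')
A=cv2.resize(a['color'][180:330,150:290],(560,600),interpolation=2); B=cv2.resize(b['color'][100:260,340:440],(240,384),interpolation=2)
B=np.vstack([B,np.zeros((216,240,3),np.uint8)])
cv2.imwrite('pics/c3.png',np.hstack([A,B])[:,:,::-1])
E
```

```text
(no output)
```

View pics/c3.png

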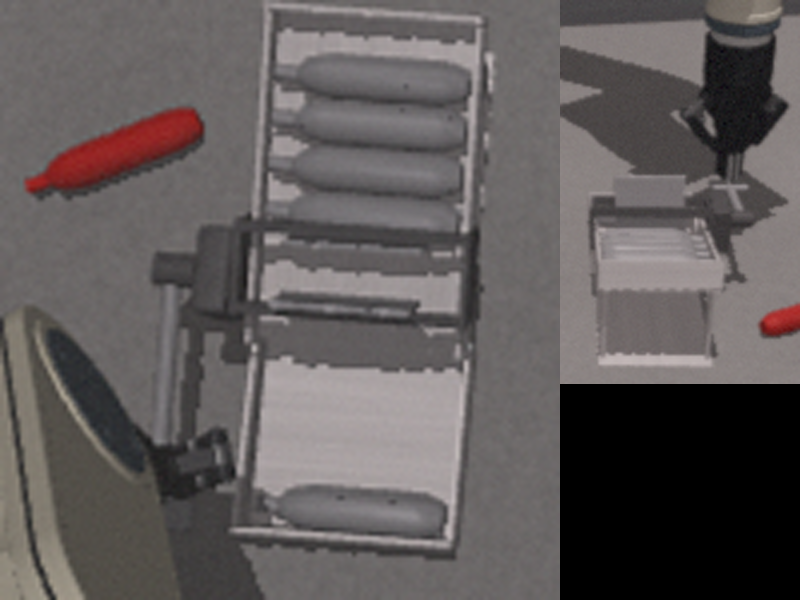

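The view shows one cartridge in the tray at crop (355,510) and four held back. I'll press the last bit to the stop, then let the lever up.

Call:
{"op": "carry_out", "data": {
  "deltas": [
    [0,0,4,0],
    [0,0,0,0]
  ]
}}

```text
t: 4.8
eef_pos: [451.2, 273.3, 241.8]
eef_rot: [[0.974, 0.225, 0.007], [0.225, -0.974, 0.001], [0.007, 0.0, -1.0]]
wrist_force: [-4.5, -3.0, 10.5]
grip_width: 0.0
```

Call:
{"op": "carry_out", "data": {
  "deltas": [
    [0,0,-18,0],
    [0,0,-18,0],
    [0,0,-16,0],
    [0,0,0,0],
    [0,0,0,0],
    [0,0,0,0],
    [0,0,0,0],
    [0,0,0,0],
    [0,0,0,0]
  ]
}}

```text
t: 5.92
eef_pos: [450.0, 273.3, 292.8]
eef_rot: [[0.974, 0.226, 0.004], [0.226, -0.974, -0.001], [0.003, 0.002, -1.0]]
wrist_force: [0.1, 0.2, -0.1]
grip_width: 0.3
```

Call:
{"op": "carry_out", "data": {
  "deltas": [
    [0,0,15,0],
    [0,0,15,0],
    [0,0,14,0],
    [0,0,7,0],
    [0,0,3,0],
    [0,0,0,0],
    [0,0,0,0],
    [0,0,0,0],
    [0,0,0,0]
  ]
}}

```text
t: 7.05
eef_pos: [450.0, 273.5, 241.0]
eef_rot: [[0.974, 0.227, 0.005], [0.227, -0.974, 0.0], [0.005, 0.001, -1.0]]
wrist_force: [-2.0, -1.3, 12.1]
grip_width: 0.2
```

Call:
{"op": "carry_out", "data": {
  "deltas": [
    [0,0,-18,0],
    [0,0,-18,0],
    [0,0,-16,0],
    [0,0,0,0],
    [0,0,0,0],
    [0,0,0,0],
    [0,0,0,0],
    [0,0,0,0],
    [0,0,0,0]
  ]
}}

```text
t: 8.18
eef_pos: [448.5, 273.1, 289.3]
eef_rot: [[0.974, 0.226, -0.001], [0.226, -0.974, -0.003], [-0.002, 0.002, -1.0]]
wrist_force: [0.3, -0.4, -0.3]
grip_width: -0.2
```

```bash
python3 - <<'E'
from h import *
a=snap('top','t4')
cv2.imwrite('pics/c4.png',cv2.resize(a['color'][180:330,150:290],(560,600),interpolation=2)[:,:,::-1])
E
```

```text
(no output)
```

View pics/c4.png

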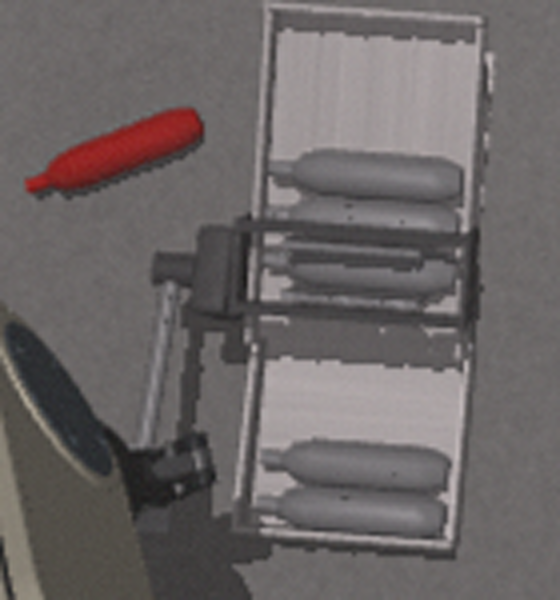

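Two cartridges are in the tray at crop (355,465) and (355,510), and three are in the chute with the next one at the gate. Third press.

Call:
{"op": "carry_out", "data": {
  "deltas": [
    [0,0,14,0],
    [0,0,14,0],
    [0,0,12,0],
    [0,0,7,0],
    [0,0,3,0],
    [0,0,0,0],
    [0,0,0,0],
    [0,0,0,0],
    [0,0,0,0]
  ]
}}

```text
t: 9.35
eef_pos: [448.7, 273.6, 240.3]
eef_rot: [[0.974, 0.227, 0.001], [0.227, -0.974, -0.001], [0.001, 0.001, -1.0]]
wrist_force: [-2.1, -1.0, 10.7]
grip_width: -0.1
```

Call:
{"op": "carry_out", "data": {
  "deltas": [
    [0,0,-18,0],
    [0,0,-18,0],
    [0,0,-20,0],
    [0,0,-40,0],
    [0,0,-40,0],
    [0,0,0,0],
    [0,0,0,0],
    [0,0,0,0],
    [0,0,0,0]
  ]
}}

```text
t: 10.48
eef_pos: [447.5, 273.3, 372.3]
eef_rot: [[0.974, 0.227, -0.007], [0.227, -0.974, -0.006], [-0.008, 0.004, -1.0]]
wrist_force: [-0.1, 0.1, -0.2]
grip_width: 0.0
```

Call:
{"op": "carry_out", "data": {
  "deltas": [
    [-30,-40,0,0],
    [-30,-40,0,0],
    [0,0,0,0],
    [0,0,0,0]
  ]
}}

```text
t: 10.98
eef_pos: [369.5, 338.7, 369.6]
eef_rot: [[0.974, 0.226, -0.01], [0.225, -0.974, -0.009], [-0.012, 0.006, -1.0]]
wrist_force: [0.3, -0.3, 0.7]
grip_width: 0.1
```

```bash
python3 - <<'E'
from h import *
a=snap('top','t5'); b=snap('scene','s5')
A=cv2.resize(a['color'][180:330,150:290],(560,600),interpolation=2); B=cv2.resize(b['color'][100:260,340:440],(240,384),interpolation=2)
B=np.vstack([B,np.zeros((216,240,3),np.uint8)])
cv2.imwrite('pics/c5.png',np.hstack([A,B])[:,:,::-1])
E
```

```text
(no output)
```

View pics/c5.png

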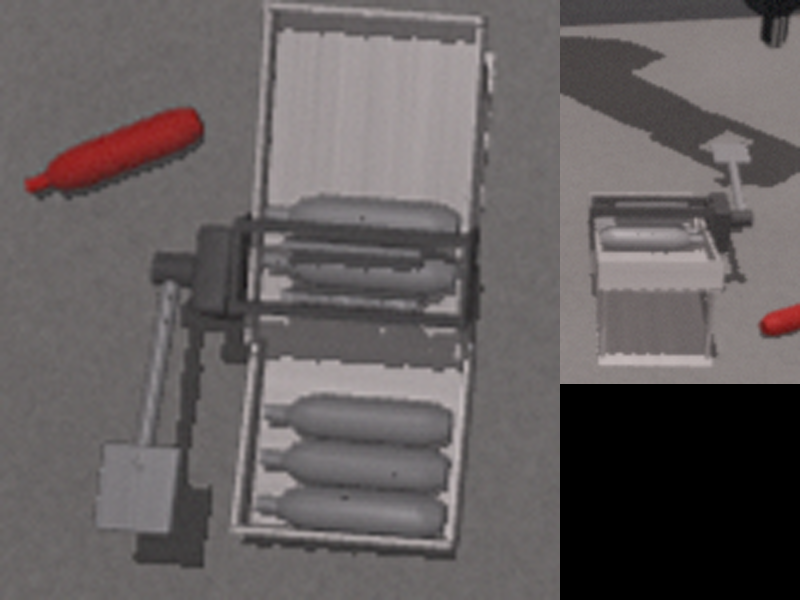

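Three cartridges lie in the tray (crop rows 420, 465, 510), two remain in the chute, and the paddle is back up and clear.

```bash
python3 -c "
from bench import robot
print(robot.hand_in())"
```

```text
the job is handed in; nothing more can be done
None
```

I pressed the large dispenser's paddle down to its stop three times with the shut fingertips. It was let up fully between presses, with about half a second or more of waiting both down and up. I then moved the arm clear and handed the job in at about 11 s.

- **Cartridges:** the last pictures show exactly three large cartridges in the tray and two in the chute, with one at the gate.
- **Lever:** the paddle is back up, judged by eye from the last pictures rather than measured.
- **Forces:** the wrist force read about 10–12 N vertically at the stop after each press, and near zero once the arm was clear.
- **Failed check:** my first automatic outline of the paddle took in some of the bench. I replaced it with corners read from the crop, which matched the paddle's 44 x 40 mm size to about 3 mm and its position in the scene view.

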